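# Set brass tube stock in a collet fixture to its depth mark and lock it

## Task

A brass tube lies in the V-rest in front of the open collet. Push it along into the collet until the black ring marked round it is level with the collet's front face, no deeper, then swing the ball lever right over, away from the robot, to its stop to close the collet. Leave the small things lying round the fixture where they are.

Things in the scene. Friction and masses are not known exactly. Their poses are not given: they have to be found in the camera images.
- fixture: Collet fixture, fixed to the bench: steel base plate 84 x 236 x 10 mm carrying a dark V-rest and a dark blue collet head. Origin on the bench, below the centre of the collet's front face. z up; y along the bore axis, from the V-rest into the collet (the tube travels along +y); x level, across the bore, on the side away from the robot. It may be turned about z, so use its orientation.
- collet_face (a point): Centre of the collet's front face (the plane where the tube enters), on the bore axis 62 mm above the bench. Three steel jaws, 12 mm deep, leave a 26 mm opening and close in and grip the tube as the lever swings over: it slides only while the lever is open. Behind is the blue head, y = 12 to 68 mm, 68 mm wide, top 96 mm above the bench; its 27 mm bore runs right through, no stop inside.
- v_rest (a point): Middle of the V-rest's length, at the bench's height + 56 mm, the level of its top edges. It is 44 mm wide and spans fixture y = -130 to -20 mm.
- tube: Loose brass tube, 24 mm diameter, 190 mm long, 0.2 to 0.35 kg, level in the V-rest, in line with the bore, its top 74 mm above the bench. Origin on its axis at mid-length; y along the axis to the end that enters; x, z turn as it rolls. That end starts 8 to 25 mm short of the collet face. It slides with light friction (a few N), stays where it is left; a push on its rear end moves it.
- tube_mark (a point): Centre of the black ring, 3 mm wide, marked round the tube 50 mm from its front end; the point lies on the tube's axis.
- tube_tail (a point): Centre of the tube's rear end face, the end to push. When the mark is level with the collet face this end is 140 mm from that face, 10 mm beyond the end of the V-rest.
- closer_lever (a joint): Angle of the collet's ball lever, rad. 0 = fully open, ball leaning 0.6 rad from upright to the robot's side (fixture -x); it swings over the top about the bore axis to 1.2 = closed, against its stop, leaning 0.6 rad to fixture +x. Starts at 0 to 0.2. Friction only (3 to 5 N at the ball); stays where it is left.
- lever_ball (a point): Centre of the black lever ball, 24 mm diameter, on a 9 mm steel arm behind the blue head; 85 mm from the pivot.
- lever_pivot (a point): Pivot of the lever, on the bore axis 81 mm behind the collet face, 62 mm above the bench.
- lever_press: Dark green lever press with a red ball handle, 330 mm tall, standing near the left edge of the bench; furniture to steer the arm clear of. Origin under its centre.
- marker: Bystander: grey and blue marker pen, 12 x 134 x 13 mm, lying flat; origin under its centre, length along y.
- case_ring: Bystander: steel case ring, 43 mm diameter, 14 mm high; origin under its centre.
- parts_tin: Bystander: round white aluminium tin, 50 mm diameter, 21 mm high; origin under its centre.
- brass_disc: Bystander: brass disc with dial marks, 31 mm diameter, 10 mm high; origin under its centre.

How it is judged:
By the outcome, as a careful person would: the job done as asked, in the order asked, and still so for the second after the job is handed in, with the robot touching nothing.
It also fails if it takes over 54 s, if anything falls off the work surface, if the arm or the gripper's body presses on something with over 40 N, if the wrist force passes 120 N, or if a joint passes its speed limit or range.

## Robot

A 7-joint arm with a two-finger parallel gripper is mounted at the origin on a cart in front of the work surface, level with it; the furniture and walls round the work are solid. World frame = base frame: x ahead of the robot, y to its left, z up, the work surface at z = 0. Lengths are in m, angles in rad, forces in N, time in s.
With the tool pointing down it reaches from about 0.425 to 0.925 m from the base axis. Payload 6.8 kg.
Tool frame: the origin (TCP) lies between the finger pads; the fingertips stand r.tcp_to_tips ahead of it and the grasp point (between the pads) lies 3 mm ahead of it (r.tcp_to_tips is the distance from the TCP to the fingertips, in m); z points along the fingers, y is the line along which they close (so a half turn about z gives the same grasp; the last joint's range is limited). The gripper opens to 85 mm and grips with 20 to 120 N. Pads are 22 mm wide; open, the fingers measure 114 mm over their backs; the gripper's body (76 mm by 85 mm) begins 54 mm behind the grasp point. The pads swing forward as they close: fully open they stand 13 mm farther back than shut.
Start: joints at [-1.436, 0.477, 0.022, 1.555, -0.011, 1.109, -0.083], TCP at [0.162, 0.655, 0.253] pointing down, gripper open.
Joint ranges: [-2.96, 2.96], [-0.34, 2.1], [-1.41, 1.46], [0.24, 2.44], [-1.37, 4.51], [0.17, 1.92], [-2.96, 2.96]. Speed limits (rad/s): [2.39, 2.39, 3.14, 3.14, 3.14, 3.14, 3.14].

## Interface

Orientations are given as a rotation vector (axis times angle).
In Python, from bench import r gives the robot as it stands. The module is installed in compiled form; this text tells all that it offers.
- The arm moves only by the tool step_arm, never from a script. Its argument "moves" is a list of rows, each an object of numbers: "rx", "ry", "rz": the turn, a rotation vector about the tool's x, y, z in degrees; "dx", "dy", "dz": the shift along the tool's x, y, z in mm; "gripper": the opening, from -1 (shut) to 1 (fully open). In form: [{"rx": .., "ry": .., "rz": .., "dx": .., "dy": .., "dz": .., "gripper": ..}, ...]. A call has 1 to 20 rows; each row shifts and turns the commanded pose from where the row before left it, along the tool's axes as they then stand; what a row does not reach is not made up. A row lasts 1/8 s, in which the tool goes at most 62.5 mm and 10.7 degrees, less where a joint would pass 70% of its speed; a pose out of reach is approached as far as the arm can. A call is refused whole if a number of a shift passes 62.5 or a number of a turn 10.7, either way. A call with a gripper value outside its range is refused whole. The fingers move at their own pace and stop on an object; "grip_force" is the grip in N (left out, the last holds). Time passes only in rows, so rows that do not move let the fingers close. It gives the time, the measured TCP pose, the force, the opening and the grip force at its end, in the units of the state.
- r.get_obs(): the state, without advancing time (a new reading comes with each control period).
- r.grab_frame(name): name is "side" or "top" or "wrist"; returns the picture (384x512x3 uint8, blue, green, red); there is no depth.
- r.camera_info(name): a dict with "mtx" (3x3 intrinsics, pixels), "rvec" (rotation vector, rad) and "tvec" (3), from world to camera coordinates, as OpenCV has them. Camera axes: x right, y down, z forward; pixel columns grow to the right and rows downward; lengths in m; the calibration is good to about 2 mm. A picture is of the moment at which its call begins: read the wrist's pose just before it. camera_info takes no time and is no camera call; for the wrist camera it gives the pose at the moment of the call.
- r.hand_in(): hands the job in; it is judged then, once.
The state is a dict: "clock": time; "joints": joint angles; "qvel": joint speeds; "tau": joint torques, N m; "tcp_pos": TCP position; "orientation": TCP orientation; "contact_force": force on the tool from outside, world axes, zero at the start; "moment": the same for the moment, N m; "grip_width": finger opening in m; "gripper_force": force on a finger pad.
Only numpy, scipy, OpenCV 4.12 (cv2) and the standard library are available. Lean on these libraries where they do the work, as an engineer would, in place of code of your own. Each camera call takes 0.05 s, during which the arm holds its last target. There are 200 camera calls.

## Working session

There is one attempt and no reset: what is moved stays moved. The work goes in short steps, Python scripts to look and compute and a tool call to move; the robot and the scene stay as the last step left them, time stands still between calls to the robot, and variables do not carry over. Pictures are saved under pics/ and viewed, at most 10 in all, crops included, and the job is handed in when it is done.

Besides the shell and the picture viewer there is one more tool, called after "Call:" by a JSON object that holds its "name" and its "arguments". step_arm: Moves the arm, as the interface text tells. Its arguments: {"type":"object","properties":{"moves":{"type":"array","items":{"type":"object","properties":{"rx":{"type":"number"},"ry":{"type":"number"},"rz":{"type":"number"},"dx":{"type":"number"},"dy":{"type":"number"},"dz":{"type":"number"},"gripper":{"type":"number"}}}},"grip_force":{"type":"number"}},"required":["moves"]}

```bash
mkdir -p pics
cat > h.py <<'E'
import numpy as np, cv2
from bench import r
def cam(n):
    c=r.camera_info(n); R=cv2.Rodrigues(np.array(c["rvec"],float))[0]
    return np.array(c["mtx"],float),R,np.array(c["tvec"],float).ravel()
def ray(c,u,v):
    K,R,t=c; d=R.T@np.linalg.solve(K,[u,v,1.]); return -R.T@t,d/np.linalg.norm(d)
def onz(c,u,v,z):
    o,d=ray(c,u,v); return o+d*(z-o[2])/d[2]
def tri(*rs):
    A=sum(np.eye(3)-np.outer(d,d) for o,d in rs); b=sum((np.eye(3)-np.outer(d,d))@o for o,d in rs)
    return np.linalg.solve(A,b)
def proj(c,P):
    K,R,t=c; p=K@(R@np.array(P)+t); return p[:2]/p[2]
E
python3 - <<'E'
from h import *
np.set_printoptions(precision=4,suppress=True)
o=r.get_obs()
print(o["tcp_pos"],o["orientation"],o["clock"],o["contact_force"],r.tcp_to_tips)
for n in ["side","top"]:
    f=r.grab_frame(n); cv2.imwrite(f"pics/{n}0.png",f)
    c=cam(n); print(n,c[0].ravel(),-c[1].T@c[2],c[1][2])
E
```

```text
[0.1621 0.6547 0.2523] [-0.3804 -3.1184  0.0028] 0.0 [ 1.0783 -0.4769 -1.1624] 0.022
side [481.9338   0.     250.8863   0.     481.9338 195.2703   0.       0.
   1.    ] [0.4144 0.9701 0.6171] [ 0.1142 -0.8691 -0.4812]
top [463.2331   0.     256.2338   0.     463.2331 201.0046   0.       0.
   1.    ] [0.3989 0.0029 1.1395] [ 0.1097  0.0194 -0.9938]
```

View pics/side0.png

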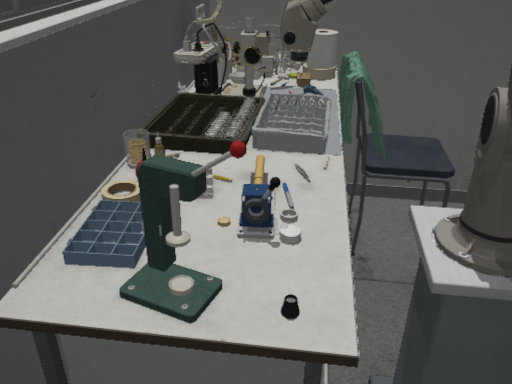

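View pics/top0.png

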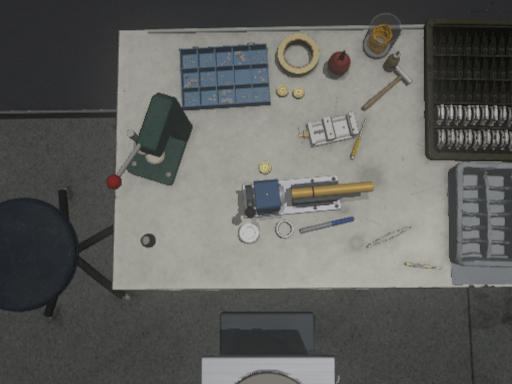

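The side view looks along the bench with the press at left and the fixture at (258,205). In the top view the fixture runs from the lever ball at (250,212) to the tube's tail at (372,187). I'll enlarge that part.

Run:
```python
from h import *
t=cv2.imread("pics/top0.png")[165:245,230:385]; s=cv2.imread("pics/side0.png")[150:245,215:325]
cv2.imwrite("pics/c1.png",cv2.resize(t,None,fx=5,fy=5,interpolation=cv2.INTER_CUBIC))
cv2.imwrite("pics/c2.png",cv2.resize(s,None,fx=6,fy=6,interpolation=cv2.INTER_CUBIC))
```

```text
(no output)
```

View pics/c1.png

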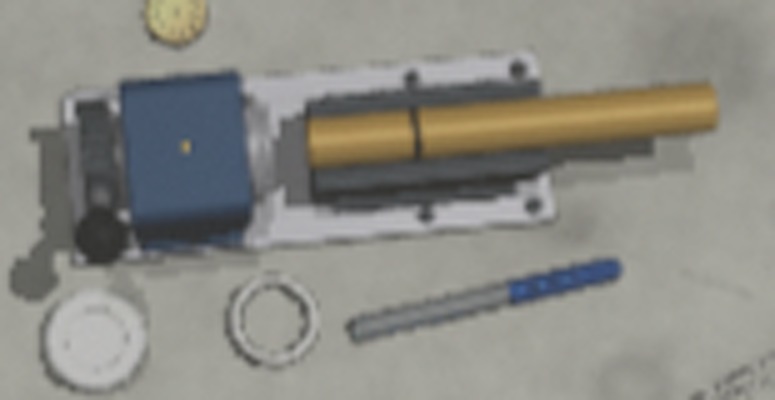

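View pics/c2.png

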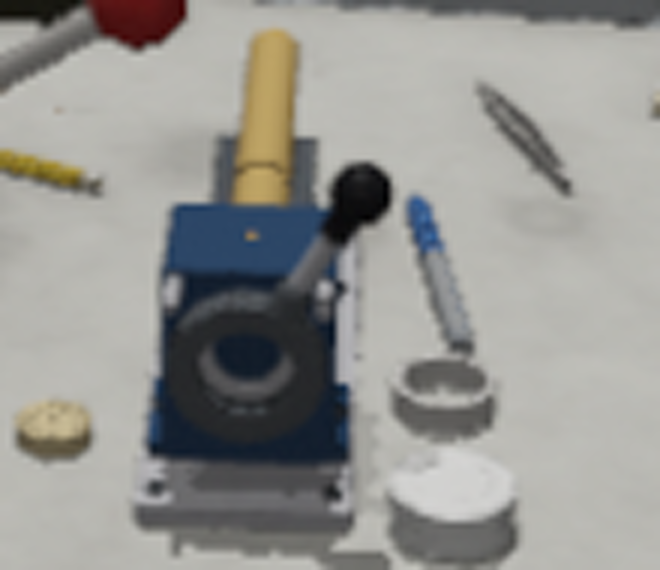

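The top crop shows tube front (308,140), ring (418,132), tail (716,105), head top from x 120 to 250 with its centre dot at (186,147), collet nose to about x 273 and ball (101,235). The side crop shows the ball at (361,193) leaning to the robot's side, the ring at (258,168) and the tail at (275,38).

Run:
```python
from h import *
np.set_printoptions(precision=4,suppress=True)
T=cam("top");S=cam("side")
tp=lambda x,y:((x+.5)/5-.5+230,(y+.5)/5-.5+165)
sp=lambda x,y:((x+.5)/6-.5+215,(y+.5)/6-.5+150)
f=cv2.imread("pics/top0.png")
h=cv2.cvtColor(f,cv2.COLOR_BGR2HSV)
m=cv2.inRange(h,(10,110,90),(28,255,255)); m[:,:285]=0;m[:170]=0;m[215:]=0;m[:,385:]=0
v,u=np.nonzero(m); P=np.array([onz(T,a,b,.062)[:2] for a,b in zip(u,v)])
c=P.mean(0); w,V=np.linalg.eigh(np.cov(P.T)); d=V[:,1]*np.sign(V[1,1]); s=(P-c)@d
print("tube c",c,"dir",d,"yaw",np.degrees(np.arctan2(-d[0],d[1])),"range",s.min(),s.max(), "tail",c+d*s.min(),"front",c+d*s.max(),len(u))
ax=lambda p:(p[:2]-c)@d
for n,p,z in [("front",(308,140),.062),("tail",(717,105),.062),("ring",(418,130),.074),("headdot",(186,147),.096),("nose",(273,140),.08),("Vfront",(308,112),.056),("headfr_top",(247,110),.096),("headback",(122,110),.096)]:
    q=onz(T,*tp(*p),z); print(n,q,"along",ax(q))
b=tri(ray(T,*tp(101,235)),ray(S,*sp(361,193)));print("ball",b,ax(b))
print("headdot",tri(ray(T,*tp(186,147)),ray(S,*sp(252,236))))
print("ring",tri(ray(T,*tp(418,125)),ray(S,*sp(263,165))))
print("tail top",tri(ray(T,*tp(716,105)),ray(S,*sp(275,34))))
for n,p,z in [("tin",(96,338),.021),("ringcase",(273,320),.014),("pen",(350,328),.012),("pen2",(620,268),.012),("disc",(177,12),.01)]: print(n,onz(T,*tp(*p),z))
W=cam("wrist"); o=r.get_obs(); R=cv2.Rodrigues(np.array(o["orientation"]))[0]
print("tcp R",R); print("cam in tool",R.T@(-W[1].T@W[2]-o["tcp_pos"]), "\n",W[1]@R, W[0][0])
```

```text
tube c [ 0.5435 -0.1546] dir [-0.083   0.9965] yaw 4.762807442371152 range -0.09339870579449308 0.0956604311724218 tail [ 0.5513 -0.2477] front [ 0.5356 -0.0593] 680
front [ 0.5369 -0.0581  0.062 ] along 0.09673271504809726
tail [ 0.5515 -0.2493  0.062 ] along -0.0949941862035525
ring [ 0.5395 -0.1083  0.074 ] along 0.04644650503587971
headdot [ 0.5299 -0.0008  0.096 ] along 0.1543922950490335
nose [ 0.5347 -0.041   0.08  ] along 0.11397231248466756
Vfront [ 0.551  -0.0586  0.056 ] along 0.09502073568476102
headfr_top [ 0.5466 -0.0287  0.096 ] along 0.12522678474647164
headback [0.5471 0.0281 0.096 ] along 0.1818055214536251
ball [0.4857 0.0366 0.1382] 0.1953141493130231
headdot [ 0.5293 -0.0008  0.0973]
ring [ 0.5397 -0.1085  0.0739]
tail top [ 0.5494 -0.2464  0.0722]
tin [0.4468 0.0432 0.021 ]
ringcase [ 0.4552 -0.0425  0.014 ]
pen [ 0.4511 -0.0799  0.012 ]
pen2 [ 0.4791 -0.2113  0.012 ]
disc [0.608  0.0027 0.01  ]
tcp R [[-0.9707  0.2404 -0.0003]
 [ 0.2404  0.9707 -0.0017]
 [-0.0001 -0.0017 -1.    ]]
cam in tool [ 0.0784 -0.0001 -0.1194] 
 [[-0.0001  1.      0.0008]
 [-0.9515  0.0002 -0.3076]
 [-0.3076 -0.0008  0.9515]] [268.1193   0.     256.8516]
```

Run:
```python
from h import *
np.set_printoptions(precision=3,suppress=True)
T=cam("top");S=cam("side")
print("red ball",tri(ray(T,114,182),ray(S,238,149)))
print("press corner near robot top",tri(ray(T,190,130),ray(S,204,192)), [onz(T,u,v,.02) for u,v in [(128,172),(170,184)]], [onz(T,*p,.33) for p in [(136,147),(160,95),(190,130)]])
```

```text
red ball [0.527 0.276 0.315]
press corner near robot top [0.636 0.16  0.173] [array([0.597, 0.34 , 0.02 ]), array([0.566, 0.236, 0.02 ])] [array([0.588, 0.233, 0.33 ]), array([0.683, 0.192, 0.33 ]), array([0.618, 0.137, 0.33 ])]
```

Call:
{"name": "step_arm", "arguments": {"moves": [{"rz": -9.35, "gripper": -1}, {"rz": -9.35}, {"dx": -17.3, "dy": -43.1}, {"dx": -17.3, "dy": -43.1}, {"dx": -17.3, "dy": -43.1}, {"dx": -17.3, "dy": -43.1}, {"dx": -17.3, "dy": -43.1}, {"dx": -17.3, "dy": -43.1}, {"dx": -17.3, "dy": -43.1}, {"dx": -17.3, "dy": -43.1}, {"dx": -17.3, "dy": -43.1}, {"dx": -17.3, "dy": -43.1}, {}]}}

```text
invalid input at $.moves[0]: expected keys rx, ry, rz, dx, dy, dz, gripper
```

Call:
{"name": "step_arm", "arguments": {"moves": [{"rx": 0, "ry": 0, "rz": -9.35, "dx": 0, "dy": 0, "dz": 0, "gripper": -1}, {"rx": 0, "ry": 0, "rz": -9.35, "dx": 0, "dy": 0, "dz": 0, "gripper": -1}, {"rx": 0, "ry": 0, "rz": 0, "dx": -17.3, "dy": -43.1, "dz": 0, "gripper": -1}, {"rx": 0, "ry": 0, "rz": 0, "dx": -17.3, "dy": -43.1, "dz": 0, "gripper": -1}, {"rx": 0, "ry": 0, "rz": 0, "dx": -17.3, "dy": -43.1, "dz": 0, "gripper": -1}, {"rx": 0, "ry": 0, "rz": 0, "dx": -17.3, "dy": -43.1, "dz": 0, "gripper": -1}, {"rx": 0, "ry": 0, "rz": 0, "dx": -17.3, "dy": -43.1, "dz": 0, "gripper": -1}, {"rx": 0, "ry": 0, "rz": 0, "dx": -17.3, "dy": -43.1, "dz": 0, "gripper": -1}, {"rx": 0, "ry": 0, "rz": 0, "dx": -17.3, "dy": -43.1, "dz": 0, "gripper": -1}, {"rx": 0, "ry": 0, "rz": 0, "dx": -17.3, "dy": -43.1, "dz": 0, "gripper": -1}, {"rx": 0, "ry": 0, "rz": 0, "dx": -17.3, "dy": -43.1, "dz": 0, "gripper": -1}, {"rx": 0, "ry": 0, "rz": 0, "dx": -17.3, "dy": -43.1, "dz": 0, "gripper": -1}, {"rx": 0, "ry": 0, "rz": 0, "dx": 0, "dy": 0, "dz": 0, "gripper": -1}]}}

```text
clock: 1.72
tcp_pos: [0.3718, 0.2367, 0.2531]
orientation: [0.121, -3.139, 0.002]
contact_force: [0.3, 0.1, -0.4]
grip_width: -0.0001
gripper_force: 0.0
```

Call:
{"name": "step_arm", "arguments": {"moves": [{"rx": 0, "ry": 0, "rz": 0, "dx": -10.8, "dy": -39, "dz": 0, "gripper": -1}, {"rx": 0, "ry": 0, "rz": 0, "dx": -10.8, "dy": -39, "dz": 0, "gripper": -1}, {"rx": 0, "ry": 0, "rz": 0, "dx": -10.8, "dy": -39, "dz": 0, "gripper": -1}, {"rx": 0, "ry": 0, "rz": 0, "dx": -10.8, "dy": -39, "dz": 0, "gripper": -1}, {"rx": 0, "ry": 0, "rz": 0, "dx": -10.8, "dy": -39, "dz": 0, "gripper": -1}, {"rx": 0, "ry": 0, "rz": 0, "dx": -36, "dy": -36, "dz": 13, "gripper": -1}, {"rx": 0, "ry": 0, "rz": 0, "dx": -36, "dy": -36, "dz": 13, "gripper": -1}, {"rx": 0, "ry": 0, "rz": 0, "dx": -36, "dy": -36, "dz": 13, "gripper": -1}, {"rx": 0, "ry": 0, "rz": 0, "dx": -36, "dy": -36, "dz": 13, "gripper": -1}, {"rx": 0, "ry": 0, "rz": 0, "dx": 0, "dy": 0, "dz": 0, "gripper": -1}, {"rx": 0, "ry": 0, "rz": 0, "dx": 0, "dy": 0, "dz": 0, "gripper": -1}]}}

```text
clock: 3.1
tcp_pos: [0.5959, -0.0798, 0.2006]
orientation: [0.133, -3.137, -0.001]
contact_force: [-0.3, -0.6, 0.1]
grip_width: -0.0002
gripper_force: 0.0
```

Run:
```python
from h import *
W=cam("wrist"); f=r.grab_frame("wrist"); cv2.imwrite("pics/w1.png",f); np.savez("w1.npz",K=W[0],R=W[1],t=W[2])
cv2.imwrite("pics/w1b.png",cv2.resize(f,None,fx=1.5,fy=1.5,interpolation=cv2.INTER_CUBIC))
```

```text
(no output)
```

View pics/w1b.png

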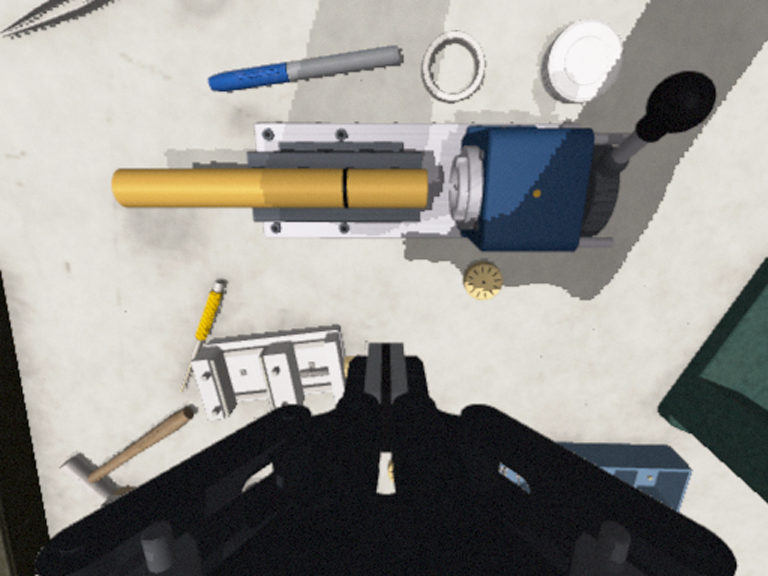

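The wrist view has the tube from (113,188) to (428,188), the ring at (345,188), collet nose from x 450 to 485, head dot at (537,193) and ball at (682,102) (1.5x pixels). I'll zoom in on the nose for the face plane.

Run:
```python
from h import *
np.set_printoptions(precision=4,suppress=True)
f=cv2.imread("pics/w1.png"); cv2.imwrite("pics/w1c.png",cv2.resize(f[75:180,215:340],None,fx=6,fy=5.7,interpolation=cv2.INTER_CUBIC)[:, :])
z=np.load("w1.npz"); W=(z["K"],z["R"],z["t"])
g=f.astype(int)
# ring: dark columns across tube per row
for v in range(114,138,3):
    row=g[v,215:245].sum(1); w=np.clip(300-row,0,None); print(v,(w*np.arange(215,245)).sum()/max(w.sum(),1),w.sum())
h=cv2.cvtColor(f,cv2.COLOR_BGR2HSV); m=cv2.inRange(h,(10,110,60),(28,255,255)); m[:108]=0;m[142:]=0;m[:,300:]=0
v,u=np.nonzero(m);print("tube cols",u.min(),u.max(),"rows",v.min(),v.max())
for uu in (90,140,200,270):
    s=v[u==uu]; print(uu,s.min(),s.max())
```

```text
114 229.53638497652582 852
117 229.40832249674904 769
120 229.25294117647059 680
123 229.30134357005758 521
126 229.39953271028037 428
129 229.45131086142322 534
132 229.69411764705882 680
135 229.94328358208955 670
tube cols 75 284 rows 112 138
90 113 137
140 112 137
200 112 137
270 113 138
```

View pics/w1c.png

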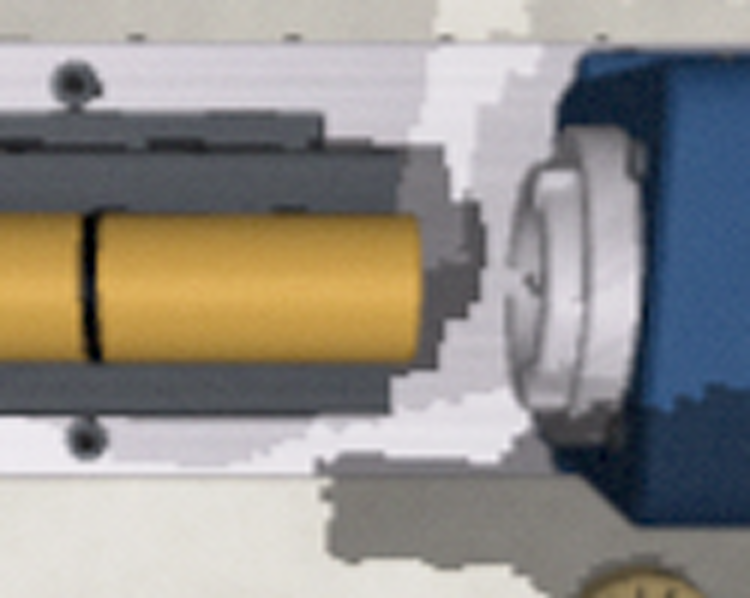

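```bash
cat >> h.py <<'E'
d=np.array([-.083,.9965]); c0=np.array([.5435,-.1546])
def al(p): return (np.asarray(p)[:2]-c0)@d
E
python3 - <<'E'
from h import *
np.set_printoptions(precision=4,suppress=True)
z=np.load("w1.npz"); W=(z["K"],z["R"],z["t"])
f=cv2.imread("pics/w1.png").astype(int)
zc=lambda x,y:(215+(x+.5)/6-.5,75+(y+.5)/5.7-.5)
w=lambda x,y:((x+.5)/1.5-.5,(y+.5)/1.5-.5)
for n,p,h in [("ring top",(229.3,125),.074),("dot",w(537,193),.096),("face top",zc(548,290),.0825),("face side",zc(541,168),.062),("face side2",zc(541,408),.062),("face bot",zc(508,290),.0415),("front",(284.5,125),.062),("tail",(74.5,125),.062),("tail top",(74.5,125),.068),("axisA",(90,125),.074),("axisB",(270,125.5),.074)]:
    q=onz(W,*p,h); print(n,q,al(q)*1e3)
T=cam("top");S=cam("side")
tp=lambda x,y:((x+.5)/5-.5+230,(y+.5)/5-.5+165)
sp=lambda x,y:((x+.5)/6-.5+215,(y+.5)/6-.5+150)
print("heights: ball",tri(ray(W,*w(682,102)),ray(S,*sp(361,193)),ray(T,*tp(101,235))),"dot",tri(ray(W,*w(537,193)),ray(S,*sp(252,236)),ray(T,*tp(186,147))),"ring",tri(ray(W,229.3,125),ray(S,*sp(263,165))))
print(r.get_obs()["tcp_pos"], -W[1].T@W[2])
E
```

```text
ring top [ 0.5381 -0.1098  0.074 ] 45.132028819790726
dot [ 0.5302 -0.0028  0.096 ] 152.37818351589456
face top [ 0.5322 -0.043   0.0825] 112.186794362401
face side [ 0.5146 -0.0429  0.062 ] 113.67719671346633
face side2 [ 0.5528 -0.0376  0.062 ] 115.8390598500519
face bot [ 0.5353 -0.0421  0.0415] 112.74974060843873
front [ 0.5347 -0.0593  0.062 ] 95.72622787276184
tail [ 0.5514 -0.2556  0.062 ] -101.32699886213611
tail top [ 0.5506 -0.2517  0.068 ] -97.3500718442379
axisA [ 0.5487 -0.234   0.074 ] -79.50437097075212
axisB [ 0.5355 -0.0734  0.074 ] 81.55363907002068
heights: ball [0.4859 0.0357 0.1371] dot [ 0.5297 -0.0019  0.0963] ring [ 0.5379 -0.1099  0.073 ]
[ 0.5958 -0.0794  0.201 ] [ 0.5179 -0.0867  0.3201]
```

Call:
{"name": "step_arm", "arguments": {"moves": [{"rx": 0, "ry": 0, "rz": 0, "dx": 14.6, "dy": -48.9, "dz": 0, "gripper": -1}, {"rx": 0, "ry": 0, "rz": 0, "dx": 14.6, "dy": -48.9, "dz": 0, "gripper": -1}, {"rx": 0, "ry": 0, "rz": 0, "dx": 14.6, "dy": -48.9, "dz": 0, "gripper": -1}, {"rx": 0, "ry": 0, "rz": 0, "dx": 14.6, "dy": -48.9, "dz": 0, "gripper": -1}, {"rx": 0, "ry": 0, "rz": 0, "dx": 0, "dy": 0, "dz": 32, "gripper": -1}, {"rx": 0, "ry": 0, "rz": 0, "dx": 0, "dy": 0, "dz": 32, "gripper": -1}, {"rx": 0, "ry": 0, "rz": 0, "dx": 0, "dy": 0, "dz": 32, "gripper": -1}, {"rx": 0, "ry": 0, "rz": 0, "dx": 0, "dy": 0, "dz": 32, "gripper": -1}, {"rx": 0, "ry": 0, "rz": 0, "dx": 0, "dy": 0, "dz": 0, "gripper": -1}, {"rx": 0, "ry": 0, "rz": 0, "dx": 0, "dy": 0, "dz": 0, "gripper": -1}]}}

```text
clock: 4.4
tcp_pos: [0.5552, -0.2804, 0.0748]
orientation: [-0.133, 3.137, -0.0]
contact_force: [0.1, -0.5, -0.1]
grip_width: 0.0002
gripper_force: 0.0
```

Run:
```python
from h import *
f=r.grab_frame("wrist"); cv2.imwrite("pics/w2.png",f)
```

```text
(no output)
```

View pics/w2.png

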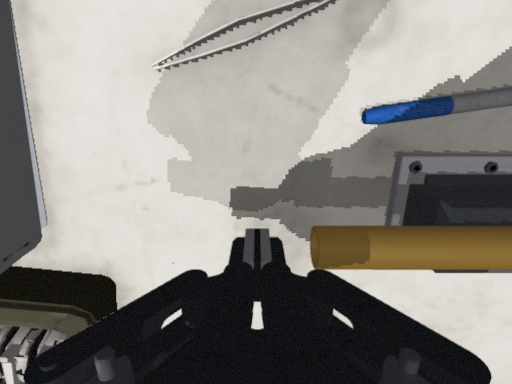

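Call:
{"name": "step_arm", "arguments": {"moves": [{"rx": 0, "ry": 0, "rz": 0, "dx": 2.5, "dy": 8, "dz": 0, "gripper": -1}, {"rx": 0, "ry": 0, "rz": 0, "dx": 0, "dy": 8, "dz": 0, "gripper": -1}, {"rx": 0, "ry": 0, "rz": 0, "dx": 0, "dy": 8, "dz": 0, "gripper": -1}, {"rx": 0, "ry": 0, "rz": 0, "dx": 0, "dy": 8, "dz": 0, "gripper": -1}, {"rx": 0, "ry": 0, "rz": 0, "dx": 0, "dy": 8, "dz": 0, "gripper": -1}]}}

```text
clock: 5.08
tcp_pos: [0.5488, -0.2416, 0.0737]
orientation: [-0.13, 3.138, -0.002]
contact_force: [-0.7, -4.3, 3.2]
grip_width: 0.0001
gripper_force: 2.2
```

Run:
```python
from h import *
np.set_printoptions(precision=4,suppress=True)
o=r.get_obs();W=cam("wrist");T=cam("top"); f=r.grab_frame("wrist"); t=r.grab_frame("top");cv2.imwrite("pics/w3.png",f);cv2.imwrite("pics/t3.png",t)
h=cv2.cvtColor(f,cv2.COLOR_BGR2HSV); m=cv2.inRange(h,(10,110,40),(28,255,255)); m[:215]=0;m[280:]=0;m[:,:270]=0
v,u=np.nonzero(m); print("tube wrist left",u.min(),v.min(),v.max(), "tcp al",al(o["tcp_pos"])*1e3,o["contact_force"])
for z in (.062,.074): print(al(onz(W,u.min()-.5,248,z))*1e3)
h=cv2.cvtColor(t,cv2.COLOR_BGR2HSV); m=cv2.inRange(h,(10,110,90),(28,255,255)); m[:,:270]=0;m[:170]=0;m[215:]=0;m[:,385:]=0
v,u=np.nonzero(m); print(u.min(),u.max())
g=t.astype(int).sum(2); 
for x in range(280,312): print(x, g[185:200,x].max(),end="; ")
```

```text
tube wrist left 281 232 275 tcp al -87.17887660697333 [-0.7041 -4.3477  3.244 ]
-74.48133596317483
-75.65070800268576
285 346
280 583; 281 556; 282 548; 283 559; 284 599; 285 600; 286 602; 287 598; 288 598; 289 597; 290 551; 291 491; 292 493; 293 490; 294 490; 295 489; 296 490; 297 495; 298 495; 299 499; 300 497; 301 494; 302 443; 303 277; 304 366; 305 378; 306 338; 307 289; 308 295; 309 294; 310 294; 311 291;
```

Call:
{"name": "step_arm", "arguments": {"moves": [{"rx": 0, "ry": 0, "rz": 0, "dx": 0, "dy": 8, "dz": 0, "gripper": -1}, {"rx": 0, "ry": 0, "rz": 0, "dx": 0, "dy": 8, "dz": 0, "gripper": -1}, {"rx": 0, "ry": 0, "rz": 0, "dx": 0, "dy": 8, "dz": 0, "gripper": -1}, {"rx": 0, "ry": 0, "rz": 0, "dx": 0, "dy": 8, "dz": 0, "gripper": -1}, {"rx": 0, "ry": 0, "rz": 0, "dx": 0, "dy": 6, "dz": 0, "gripper": -1}, {"rx": 0, "ry": 0, "rz": 0, "dx": 0, "dy": 2, "dz": 0, "gripper": -1}, {"rx": 0, "ry": 0, "rz": 0, "dx": 0, "dy": 0, "dz": 0, "gripper": -1}]}}

```text
clock: 6.05
tcp_pos: [0.5451, -0.2008, 0.0732]
orientation: [0.132, -3.138, -0.001]
contact_force: [0.0, -0.3, 1.0]
grip_width: 0.0001
gripper_force: 0.6
```

Call:
{"name": "step_arm", "arguments": {"moves": [{"rx": 0, "ry": 0, "rz": 0, "dx": 0, "dy": -10, "dz": 0, "gripper": -1}, {"rx": 0, "ry": 0, "rz": 0, "dx": 0, "dy": 0, "dz": -30, "gripper": -1}, {"rx": 0, "ry": 0, "rz": 0, "dx": -10, "dy": 10, "dz": -40, "gripper": -1}, {"rx": 0, "ry": 0, "rz": 0, "dx": -20, "dy": 50, "dz": 0, "gripper": -1}, {"rx": 0, "ry": 0, "rz": 0, "dx": -20, "dy": 50, "dz": 0, "gripper": -1}, {"rx": 0, "ry": 0, "rz": 0, "dx": -20, "dy": 50, "dz": 0, "gripper": -1}, {"rx": 0, "ry": 0, "rz": 0, "dx": 0, "dy": 8, "dz": 0, "gripper": -1}, {"rx": 0, "ry": 0, "rz": 0, "dx": 0, "dy": 0, "dz": 0, "gripper": -1}, {"rx": 0, "ry": 0, "rz": 0, "dx": 0, "dy": 0, "dz": 0, "gripper": -1}]}}

```text
clock: 7.18
tcp_pos: [0.6012, -0.0404, 0.1433]
orientation: [0.127, -3.138, 0.001]
contact_force: [0.5, -0.1, -0.1]
grip_width: 0.0004
gripper_force: 0.0
```

Run:
```python
from h import *
W=cam("wrist"); f=r.grab_frame("wrist"); cv2.imwrite("pics/w4.png",f); np.savez("w4.npz",K=W[0],R=W[1],t=W[2])
u,v=proj(W,[.534,-.042,.075]); print(u,v)
x0=int(u)-65;y0=int(v)-45; print(x0,y0,f[max(y0,0):y0+90,x0:x0+130].shape)
cv2.imwrite("pics/w4c.png",cv2.resize(f[max(y0,0):y0+90,x0:x0+130],None,fx=6,fy=6,interpolation=cv2.INTER_CUBIC))
```

```text
263.1633727980772 120.87692543111974
198 75 (90, 130, 3)
```

View pics/w4c.png

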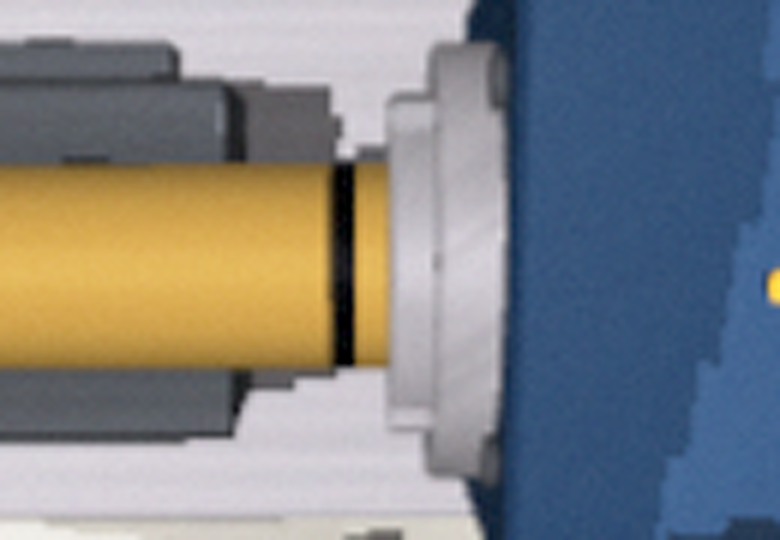

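The ring centre is at x 343 and the collet face at x 388 in this 6x crop, so about 5 mm is left.

Run:
```python
from h import *
np.set_printoptions(precision=4,suppress=True)
z=np.load("w4.npz"); W=(z["K"],z["R"],z["t"])
q=lambda x,y:(198+(x+.5)/6-.5,75+(y+.5)/6-.5)
R=al(onz(W,*q(343,265),.074))*1e3
print("ring",R)
for x,y,h in [(388,265,.0825),(388,97,.062),(388,427,.062),(388,300,.078)]: print("face",h,al(onz(W,*q(x,y),h))*1e3)
print("left edge,right edge ring",al(onz(W,*q(332,265),.074))*1e3,al(onz(W,*q(355,265),.074))*1e3, onz(W,*q(388,97),.062), onz(W,*q(388,427),.062))
o=r.get_obs();print(o["tcp_pos"],al(o["tcp_pos"])*1e3)
```

```text
ring 107.27766460458017
face 0.0825 112.23615522867293
face 0.062 112.52742089072629
face 0.062 112.6720558916019
face 0.078 112.32998310002094
left edge,right edge ring 106.02875774716965 108.64007699618676 [ 0.5143 -0.0441  0.062 ] [ 0.5528 -0.0408  0.062 ]
[ 0.6013 -0.0404  0.1433] 108.99109974255401
```

Call:
{"name": "step_arm", "arguments": {"moves": [{"rx": 0, "ry": 0, "rz": 0, "dx": 20, "dy": -50, "dz": 0, "gripper": -1}, {"rx": 0, "ry": 0, "rz": 0, "dx": 20, "dy": -50, "dz": 0, "gripper": -1}, {"rx": 0, "ry": 0, "rz": 0, "dx": 20, "dy": -50, "dz": 0, "gripper": -1}, {"rx": 0, "ry": 0, "rz": 0, "dx": 10, "dy": -20, "dz": 0, "gripper": -1}, {"rx": 0, "ry": 0, "rz": 0, "dx": 0, "dy": 0, "dz": 30, "gripper": -1}, {"rx": 0, "ry": 0, "rz": 0, "dx": 0, "dy": 0, "dz": 40, "gripper": -1}, {"rx": 0, "ry": 0, "rz": 0, "dx": 0, "dy": 5, "dz": 0, "gripper": -1}, {"rx": 0, "ry": 0, "rz": 0, "dx": 0, "dy": 3, "dz": 0, "gripper": -1}, {"rx": 0, "ry": 0, "rz": 0, "dx": 0, "dy": 0, "dz": 0, "gripper": -1}, {"rx": 0, "ry": 0, "rz": 0, "dx": 0, "dy": 0, "dz": 0, "gripper": -1}]}}

```text
clock: 8.48
tcp_pos: [0.5463, -0.2056, 0.0745]
orientation: [-0.131, 3.137, -0.001]
contact_force: [-0.1, -0.1, -0.1]
grip_width: -0.0002
gripper_force: 0.0
```

```bash
python3 -c "
from h import *
for i in range(2):
  o=r.get_obs();print(o['tcp_pos'],al(o['tcp_pos'])*1e3,o['contact_force'])"
```

```text
[ 0.54630137 -0.20557877  0.07451961] -51.032856625054634 [-0.14813574 -0.09781743 -0.11474701]
[ 0.54630137 -0.20557877  0.07451961] -51.032856625054634 [-0.14813574 -0.09781743 -0.11474701]
```

Call:
{"name": "step_arm", "arguments": {"moves": [{"rx": 0, "ry": 0, "rz": 0, "dx": 0, "dy": 4, "dz": 0, "gripper": -1}, {"rx": 0, "ry": 0, "rz": 0, "dx": 0, "dy": 3, "dz": 0, "gripper": -1}, {"rx": 0, "ry": 0, "rz": 0, "dx": 0, "dy": 2, "dz": 0, "gripper": -1}, {"rx": 0, "ry": 0, "rz": 0, "dx": 0, "dy": 0.5, "dz": 0, "gripper": -1}, {"rx": 0, "ry": 0, "rz": 0, "dx": 0, "dy": 0, "dz": 0, "gripper": -1}, {"rx": 0, "ry": 0, "rz": 0, "dx": 0, "dy": 0, "dz": 0, "gripper": -1}]}}

```text
clock: 9.22
tcp_pos: [0.5451, -0.1968, 0.0737]
orientation: [-0.13, 3.138, -0.002]
contact_force: [0.8, -6.2, 4.3]
grip_width: -0.0003
gripper_force: 2.6
```

```bash
python3 -c "
from h import *
o=r.get_obs();print(o['tcp_pos'],al(o['tcp_pos'])*1e3,o['contact_force'])"
```

```text
[ 0.54508145 -0.19684771  0.07368303] -42.23109999026536 [ 0.84383984 -6.19438296  4.32252251]
```

Call:
{"name": "step_arm", "arguments": {"moves": [{"rx": 0, "ry": 0, "rz": 0, "dx": 0, "dy": -10, "dz": 0, "gripper": -1}, {"rx": 0, "ry": 0, "rz": 0, "dx": 0, "dy": 0, "dz": -30, "gripper": -1}, {"rx": 0, "ry": 0, "rz": 0, "dx": -10, "dy": 10, "dz": -40, "gripper": -1}, {"rx": 0, "ry": 0, "rz": 0, "dx": -20, "dy": 50, "dz": 0, "gripper": -1}, {"rx": 0, "ry": 0, "rz": 0, "dx": -20, "dy": 50, "dz": 0, "gripper": -1}, {"rx": 0, "ry": 0, "rz": 0, "dx": -20, "dy": 50, "dz": 0, "gripper": -1}, {"rx": 0, "ry": 0, "rz": 0, "dx": 0, "dy": 2, "dz": 0, "gripper": -1}, {"rx": 0, "ry": 0, "rz": 0, "dx": 0, "dy": 0, "dz": 0, "gripper": -1}, {"rx": 0, "ry": 0, "rz": 0, "dx": 0, "dy": 0, "dz": 0, "gripper": -1}]}}

```text
clock: 10.35
tcp_pos: [0.6011, -0.0404, 0.1431]
orientation: [0.127, -3.138, 0.001]
contact_force: [1.1, -1.4, -0.3]
grip_width: -0.0004
gripper_force: 0.0
```

Run:
```python
from h import *
W=cam("wrist"); f=r.grab_frame("wrist"); cv2.imwrite("pics/w5.png",f); np.savez("w5.npz",K=W[0],R=W[1],t=W[2])
print(r.get_obs()["tcp_pos"]); u,v=proj(W,[.534,-.042,.075])
x0=int(u)-40;y0=int(v)-35; print(x0,y0)
cv2.imwrite("pics/w5c.png",cv2.resize(f[y0:y0+60,x0:x0+80],None,fx=10,fy=10,interpolation=cv2.INTER_CUBIC))
```

```text
[ 0.60124803 -0.04049012  0.14318283]
223 86
```

View pics/w5c.png

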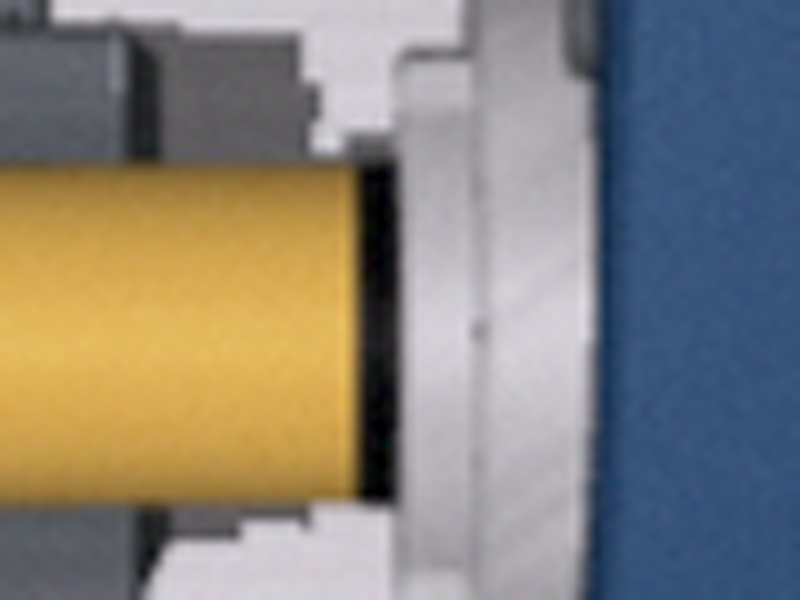

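The ring's left edge is at x 359 and the face at x 397 (10x crop), so 2.6 mm of the 3 mm ring shows. It needs about 1.1 mm more.

Call:
{"name": "step_arm", "arguments": {"moves": [{"rx": 0, "ry": 0, "rz": 0, "dx": 20, "dy": -50, "dz": 0, "gripper": -1}, {"rx": 0, "ry": 0, "rz": 0, "dx": 20, "dy": -50, "dz": 0, "gripper": -1}, {"rx": 0, "ry": 0, "rz": 0, "dx": 20, "dy": -50, "dz": 0, "gripper": -1}, {"rx": 0, "ry": 0, "rz": 0, "dx": 10, "dy": -14, "dz": 0, "gripper": -1}, {"rx": 0, "ry": 0, "rz": 0, "dx": 0, "dy": 0, "dz": 30, "gripper": -1}, {"rx": 0, "ry": 0, "rz": 0, "dx": 0, "dy": 0, "dz": 40, "gripper": -1}, {"rx": 0, "ry": 0, "rz": 0, "dx": 0, "dy": 4, "dz": 0, "gripper": -1}, {"rx": 0, "ry": 0, "rz": 0, "dx": 0, "dy": 4, "dz": 0, "gripper": -1}, {"rx": 0, "ry": 0, "rz": 0, "dx": 0, "dy": 3, "dz": 0, "gripper": -1}, {"rx": 0, "ry": 0, "rz": 0, "dx": 0, "dy": 2.1, "dz": 0, "gripper": -1}, {"rx": 0, "ry": 0, "rz": 0, "dx": 0, "dy": 0, "dz": 0, "gripper": -1}, {"rx": 0, "ry": 0, "rz": 0, "dx": 0, "dy": 0, "dz": 0, "gripper": -1}]}}

```text
clock: 11.9
tcp_pos: [0.5454, -0.1956, 0.074]
orientation: [-0.13, 3.137, -0.002]
contact_force: [1.6, -3.6, 3.4]
grip_width: 0.0001
gripper_force: 2.0
```

```bash
python3 -c "
from h import *
o=r.get_obs();print(o['tcp_pos'],al(o['tcp_pos'])*1e3,o['contact_force'])"
```

```text
[ 0.5454008  -0.19562899  0.07400529] -41.04315298015777 [ 1.63680573 -3.63421775  3.35943364]
```

Call:
{"name": "step_arm", "arguments": {"moves": [{"rx": 0, "ry": 0, "rz": 0, "dx": 0, "dy": -11.1, "dz": 0, "gripper": -1}, {"rx": 0, "ry": 0, "rz": 0, "dx": 0, "dy": 0, "dz": -30, "gripper": -1}, {"rx": 0, "ry": 0, "rz": 0, "dx": -10, "dy": 10, "dz": -40, "gripper": -1}, {"rx": 0, "ry": 0, "rz": 0, "dx": -20, "dy": 50, "dz": 0, "gripper": -1}, {"rx": 0, "ry": 0, "rz": 0, "dx": -20, "dy": 50, "dz": 0, "gripper": -1}, {"rx": 0, "ry": 0, "rz": 0, "dx": -20, "dy": 50, "dz": 0, "gripper": -1}, {"rx": 0, "ry": 0, "rz": 0, "dx": 0, "dy": 2, "dz": 0, "gripper": -1}, {"rx": 0, "ry": 0, "rz": 0, "dx": 0, "dy": 0, "dz": 0, "gripper": -1}, {"rx": 0, "ry": 0, "rz": 0, "dx": 0, "dy": 0, "dz": 0, "gripper": -1}]}}

```text
clock: 13.02
tcp_pos: [0.6011, -0.0407, 0.1431]
orientation: [0.127, -3.138, 0.001]
contact_force: [-0.8, 0.5, -0.4]
grip_width: 0.0002
gripper_force: 0.0
```

Run:
```python
from h import *
W=cam("wrist"); f=r.grab_frame("wrist"); cv2.imwrite("pics/w6.png",f)
o=r.get_obs();print(o["tcp_pos"])
for n in ("w4","w5","w6"):
    g=cv2.imread(f"pics/{n}.png").astype(int).sum(2)[112:128].mean(0); print(n,g[250:270].round().astype(int))
    if n!="w6": continue
    # half-level crossings: gold->black, black->steel
    k=252+np.argmin(g[252:268]); mn=g[k]
    def cr(a,b,lv): 
        i=next(i for i in range(a,b) if (g[i]-lv)*(g[i+1]-lv)<=0); return i+(g[i]-lv)/(g[i]-g[i+1])
    L=cr(k-6,k,(g[k-6]+60)/2); Rr=cr(k,k+6,(g[k+5]+60)/2); print(k,mn,L,Rr)
    print("visible mm",al(onz(W,Rr,120,.0825))*1e3-al(onz(W,L,120,.074))*1e3, al(onz(W,L,120,.074))*1e3,al(onz(W,Rr,120,.0825))*1e3)
```

```text
[ 0.60120661 -0.04066253  0.14320144]
w4 [485 485 376 186  60  53  54 401 486 486 484 484 458 505 587 608 606 608
 607 607]
w5 [485 484 486 482 482 484 485 485 327 113  56  62 145 450 587 608 608 609
 608 608]
w6 [482 484 483 483 484 485 482 484 484 482 362 166  58 391 543 596 608 608
 607 606]
262 57.75 260.46476403061223 262.8282449896984
visible mm 1.4412845246967834 110.8842342257077 112.32551875040448
```

The ring shows 1.44 mm of its 3 mm, so the mark is within about 0.1 mm of the face. Next is the lever.

Call:
{"name": "step_arm", "arguments": {"moves": [{"rx": 0, "ry": 0, "rz": 0, "dx": 0, "dy": 0, "dz": -40, "gripper": -1}, {"rx": 0, "ry": 0, "rz": 0, "dx": 0, "dy": 0, "dz": -40, "gripper": -1}, {"rx": 0, "ry": 0, "rz": 0, "dx": 38, "dy": 21.2, "dz": 0, "gripper": -1}, {"rx": 0, "ry": 0, "rz": 0, "dx": 38, "dy": 21.2, "dz": 0, "gripper": -1}, {"rx": 0, "ry": 0, "rz": 0, "dx": 38, "dy": 21.2, "dz": 0, "gripper": -1}, {"rx": 0, "ry": 0, "rz": 0, "dx": 38, "dy": 21.2, "dz": 0, "gripper": -1}, {"rx": 0, "ry": 0, "rz": 0, "dx": 0, "dy": 0, "dz": 0, "gripper": -1}, {"rx": 0, "ry": 0, "rz": 0, "dx": 0, "dy": 0, "dz": 40, "gripper": -1}, {"rx": 0, "ry": 0, "rz": 0, "dx": 0, "dy": 0, "dz": 40, "gripper": -1}, {"rx": 0, "ry": 0, "rz": 0, "dx": 0, "dy": 0, "dz": 0, "gripper": -1}]}}

```text
clock: 14.32
tcp_pos: [0.4422, 0.0316, 0.1416]
orientation: [0.127, -3.134, 0.004]
contact_force: [-0.2, -0.8, 0.0]
grip_width: 0.0001
gripper_force: 0.0
```

Call:
{"name": "step_arm", "arguments": {"moves": [{"rx": 0, "ry": 0, "rz": 0, "dx": -8, "dy": 0, "dz": 0, "gripper": -1}, {"rx": 0, "ry": 0, "rz": 0, "dx": -8, "dy": 0, "dz": 0, "gripper": -1}, {"rx": 0, "ry": 0, "rz": 0, "dx": -8, "dy": 0, "dz": 0, "gripper": -1}, {"rx": 0, "ry": 0, "rz": 0, "dx": -8, "dy": 0, "dz": 0, "gripper": -1}, {"rx": 0, "ry": 0, "rz": 0, "dx": -8, "dy": 0, "dz": 0, "gripper": -1}, {"rx": 0, "ry": 0, "rz": 0, "dx": -8, "dy": 0, "dz": 0, "gripper": -1}]}}

```text
clock: 15.08
tcp_pos: [0.491, 0.0371, 0.1437]
orientation: [0.131, -3.138, -0.001]
contact_force: [-4.1, -0.0, 2.3]
grip_width: -0.0001
gripper_force: 2.1
```

Call:
{"name": "step_arm", "arguments": {"moves": [{"rx": 0, "ry": 0, "rz": 0, "dx": -8, "dy": 0, "dz": 0, "gripper": -1}, {"rx": 0, "ry": 0, "rz": 0, "dx": -8, "dy": 0, "dz": 0, "gripper": -1}, {"rx": 0, "ry": 0, "rz": 0, "dx": -8, "dy": 0, "dz": 0, "gripper": -1}, {"rx": 0, "ry": 0, "rz": 0, "dx": -8, "dy": 0, "dz": 0, "gripper": -1}, {"rx": 0, "ry": 0, "rz": 0, "dx": -8, "dy": 0, "dz": 0, "gripper": -1}, {"rx": 0, "ry": 0, "rz": 0, "dx": -5, "dy": 0, "dz": 0, "gripper": -1}]}}

```text
clock: 15.82
tcp_pos: [0.5357, 0.0411, 0.1427]
orientation: [0.132, -3.137, 0.0]
contact_force: [-5.1, 0.6, -3.5]
grip_width: 0.0003
gripper_force: 2.1
```

Call:
{"name": "step_arm", "arguments": {"moves": [{"rx": 0, "ry": 0, "rz": 0, "dx": -4, "dy": 0, "dz": 0, "gripper": -1}, {"rx": 0, "ry": 0, "rz": 0, "dx": -4, "dy": 0, "dz": 0, "gripper": -1}, {"rx": 0, "ry": 0, "rz": 0, "dx": -4, "dy": 0, "dz": 0, "gripper": -1}, {"rx": 0, "ry": 0, "rz": 0, "dx": -2, "dy": 0, "dz": 0, "gripper": -1}]}}

```text
clock: 16.32
tcp_pos: [0.549, 0.0422, 0.1428]
orientation: [0.131, -3.136, -0.0]
contact_force: [-6.3, 0.2, -4.1]
grip_width: -0.0003
gripper_force: 2.9
```

Call:
{"name": "step_arm", "arguments": {"moves": [{"rx": 0, "ry": 0, "rz": 0, "dx": -2, "dy": 0, "dz": 0, "gripper": -1}, {"rx": 0, "ry": 0, "rz": 0, "dx": -2, "dy": 0, "dz": 0, "gripper": -1}]}}

```text
clock: 16.58
tcp_pos: [0.552, 0.0425, 0.1424]
orientation: [0.131, -3.134, -0.0]
contact_force: [-10.7, -0.3, -1.9]
grip_width: -0.0001
gripper_force: 5.4
```

Call:
{"name": "step_arm", "arguments": {"moves": [{"rx": 0, "ry": 0, "rz": 0, "dx": -2, "dy": 0, "dz": 0, "gripper": -1}]}}

```text
clock: 16.7
tcp_pos: [0.5522, 0.0425, 0.1422]
orientation: [0.131, -3.13, -0.0]
contact_force: [-17.2, -0.2, 4.2]
grip_width: -0.0004
gripper_force: 8.5
```

Call:
{"name": "step_arm", "arguments": {"moves": [{"rx": 0, "ry": 0, "rz": 0, "dx": -1.5, "dy": 0, "dz": 0, "gripper": -1}]}}

```text
clock: 16.82
tcp_pos: [0.5523, 0.0425, 0.1421]
orientation: [0.13, -3.127, -0.001]
contact_force: [-21.0, -0.5, 8.6]
grip_width: 0.0002
gripper_force: 10.6
```

Call:
{"name": "step_arm", "arguments": {"moves": [{"rx": 0, "ry": 0, "rz": 0, "dx": 10, "dy": 0, "dz": 0, "gripper": -1}, {"rx": 0, "ry": 0, "rz": 0, "dx": 15, "dy": 0, "dz": 0, "gripper": -1}, {"rx": 0, "ry": 0, "rz": 0, "dx": 0, "dy": 0, "dz": -40, "gripper": -1}, {"rx": 0, "ry": 0, "rz": 0, "dx": 0, "dy": 0, "dz": -40, "gripper": -1}, {"rx": 0, "ry": 0, "rz": 0, "dx": -22, "dy": -33, "dz": 0, "gripper": -1}, {"rx": 0, "ry": 0, "rz": 0, "dx": -22, "dy": -33, "dz": 0, "gripper": -1}, {"rx": 0, "ry": 0, "rz": 0, "dx": -22, "dy": -33, "dz": 0, "gripper": -1}, {"rx": 0, "ry": 0, "rz": 0, "dx": 0, "dy": 0, "dz": 0, "gripper": -1}, {"rx": 0, "ry": 0, "rz": 0, "dx": 0, "dy": 0, "dz": 0, "gripper": -1}]}}

```text
clock: 17.95
tcp_pos: [0.6064, -0.052, 0.2235]
orientation: [-0.131, 3.138, 0.001]
contact_force: [0.2, 0.2, -0.5]
grip_width: -0.0004
gripper_force: 0.0
```

Run:
```python
from h import *
W=cam("wrist"); f=r.grab_frame("wrist"); S=cam("side"); s=r.grab_frame("side"); cv2.imwrite("pics/w7.png",f); np.savez("w7.npz",K=W[0],R=W[1],t=W[2])
print(r.get_obs()["tcp_pos"],proj(W,[.534,-.042,.078]),proj(S,[.5753,.042,.132]))
a=cv2.resize(f[40:240,150:420],None,fx=2.9,fy=2.9,interpolation=cv2.INTER_CUBIC)
b=cv2.resize(s[150:245,205:300],None,fx=2.5,fy=2.5,interpolation=cv2.INTER_CUBIC)
a[-b.shape[0]:,:b.shape[1]]=b
cv2.imwrite("pics/w7c.png",a); print(a.shape)
```

```text
[ 0.60615311 -0.05108179  0.22342737] [274.12751214 111.05256986] [233.42604494 182.49737133]
(580, 783, 3)
```

View pics/w7c.png

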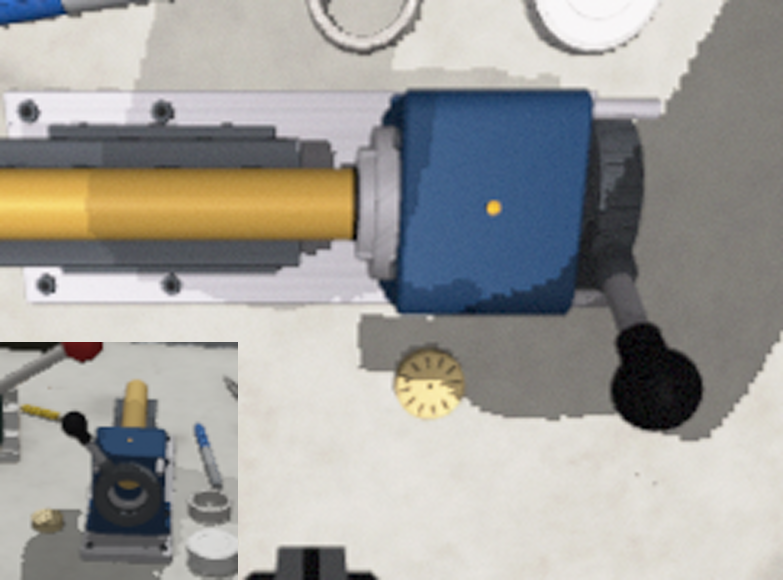

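The lever now leans away from the robot, with its ball at (657,388) in the main view and (74,424) in the inset. A sliver of the ring shows at x 355, level with the collet face, and the small things are undisturbed. One numeric check of the lever angle comes before handing in.

Run:
```python
from h import *
z=np.load("w7.npz"); W=(z["K"],z["R"],z["t"])
b=tri(ray(W,150+657/2.9-.3,40+388/2.9-.3),ray(cam("side"),234.4,182.6)); 
x=(b[:2]-[.5274,.0381])@[.9965,.083]; a=np.arctan2(x,b[2]-.062)+.6; print(b,a)
if a>1.15: print(r.hand_in())
```

```text
[0.57365707 0.04196255 0.13200768] 1.1854665193305525
the job is handed in; nothing more can be done
None
```

The tube's ring was set level with the collet face (within about 0.1 mm before closing), the lever is over against its stop (measured 1.19 rad), and the job was handed in at about 18 s with none of the small things touched.

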